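# Lock a drive caddy into its docking tray past the spring catch

## Task

Dock the black drive caddy in its metal tray: with your fingertips press the spring catch bar down (the steel bar in the slot behind the caddy) and keep it down while you push the caddy forward over the catch tooth, then push the caddy on until it is fully home against the black connector block, and draw back so that the tooth springs up behind it and locks it in. Only press and push: do not lift or tip the caddy, and leave the mug, the screwdriver and the small jar where they are.

Things in the scene. Friction and masses are not known exactly. Their poses are not given: they have to be found in the camera images.
- tray: Fixed aluminium docking tray, 350 x 116 x 55 mm. Origin: desk level, on its centre line; x = docking direction (level), z up. Tray coordinates in mm serve in all these notes. Floor: two ledges, top z = 24, y = 25 to 58 either side; between them a slot 50 wide, open above, holds the catch bar. Open entry end at x = -185.
- stop (a point): Middle of the face of the black connector block at the tray's far end, the stop: tray x = 145, z = 37; block top z = 51. Guide walls 6 thick run to it from x = -150, inner faces at y = +-52, top z = 52; from x = -40 on, lips on the walls at z = 52 to 55 reach in to y = +-45, over the caddy's edges.
- caddy: Loose black plastic drive caddy, metal top plate, 110 long (tray x), 100 wide, 26 high, 0.3 to 0.6 kg, on the two ledges, bridging the slot. Origin: centre of its underside; x = docking direction. Starts with origin at tray x = -61 to -43, front before the tooth; its rear face, 55 mm behind the origin, is the one to push. Fully home: origin at x = 90, rear face at x = 35.
- catch (a joint): How far the catch bar is pressed straight down, in m: 0 up (rest), 0.011 fully down (hard stop). Spring: about 2 N to start, about 5 N fully down. Above 0.008 the tooth is clear of the caddy. A caddy lying over the tooth keeps it down by itself (about 0.008), so the bar need no longer be pressed; once the caddy has passed, the catch springs back to 0.
- bar_top (a point): Point on the catch bar's top, on the centre line at tray x = -150. The catch is one rigid flat steel bar, 44 mm wide, in the slot from x = -183 to 30, running on under the caddy; top at tray z = 22 when up, 11 when fully down, level all along. Press it anywhere behind the caddy; a fingertip can slide along it while pressing.
- tooth_top (a point): Top middle of the catch tooth: a square block across the bar's far end, tray x = 20 to 30, 44 mm wide, upright faces, 10 mm above the bar. Bar up: top at z = 32, blocks the caddy. Bar fully down: z = 21, below the ledges. A fingertip still down on the bar cannot pass the tooth: once the caddy covers it, raise the tip above z = 32 to push the last part.
- mug: White mug, 80 mm wide, 92 mm high, beyond the tray; origin: centre of its underside. Leave alone.
- screwdriver: Screwdriver, 180 mm long, lying between the tray and the robot; origin about its middle. Leave alone.
- pot: Small clear jar with steel lid, 56 mm wide, 50 mm high, beyond the tray; origin: centre of its underside. Leave alone.
Mind the look-alikes: they are no part of the job. Several things have the shape of the caddy; the one meant has the colours described above.

How it is judged:
By the outcome, as a careful person would: the job done as asked, in the order asked, and still so for the second after the job is handed in, with the robot touching nothing.
It also fails if it takes over 38 s, if anything falls off the work surface, if the arm or the gripper's body presses on something with over 40 N, if the wrist force passes 120 N, or if a joint passes its speed limit or range.

## Robot

A 7-joint arm with a two-finger parallel gripper is mounted at the origin on the work surface. World frame = base frame: x ahead of the robot, y to its left, z up, the work surface at z = 0. Lengths are in m, angles in rad, forces in N, time in s.
With the tool pointing down it reaches from about 0.4 to 0.9 m from the base axis. Payload 5.6 kg.
Tool frame: the origin (TCP) lies at the very end of the fingers, on their centre line; the grasp point (between the pads) lies 19 mm behind it; x points along the fingers, y is the direction in which the jaws open and shut, and the axes are right-handed (so a half turn about x gives the same grasp; the last joint's range is limited). The gripper opens to 92 mm and grips with 3 to 60 N. Pads are 20 mm wide; open, the fingers measure 128 mm over their backs; the gripper's body (75 mm by 189 mm) begins 69 mm behind the grasp point.
Start: joints at [1.075, 0.468, -0.012, 1.603, 0.006, 1.071, -0.056], TCP at [0.284, -0.585, 0.215] pointing down, gripper open.
Joint ranges: [-2.53, 2.53], [-0.31, 2.02], [-1.57, 1.55], [0.28, 2.44], [-1.29, 4.43], [0.15, 1.84], [-2.92, 2.92]. Speed limits (rad/s): [2.57, 2.57, 3.14, 3.14, 3.14, 3.14, 3.14].

## Interface

Orientations are given as a rotation vector (axis times angle).
In Python, from station import move_ptp, move_l, move_joints, grip, wait, inverse_kinematics, get_state, get_image, calibration, Unreachable, hand_in gives the robot as it stands. Calls block until the motion is done:
- move_ptp(position, orientation): joint-space move of the TCP to a pose.
- move_l(position, rotation=None, max_speed=0.15): straight line of the TCP; rotation=None keeps the orientation; max_speed is the mean speed in m/s.
- move_joints(angles): joint-space move.
- grip(opening): opening from 0.0 (shut) to 1.0 (fully open); the grip force is fixed at half the most; returns when the fingers have stopped.
- wait(seconds).
- inverse_kinematics(position, orientation): joint angles nearest the present ones, or None.
- get_state(): the state.
- get_image(name): name is "scene" or "top" or "wrist"; returns (picture, depth): 384x512x3 uint8, red, green, blue; 384x512 float32, m along the optical axis (not along the pixel's ray), 0 where there is no reading.
- calibration(name): a dict with "vfov" (degrees; the focal length in pixels is half the picture's height over the tangent of half this angle, whatever the lens; pixels are square), "cx", "cy" (the principal point, pixels), "dist_coeffs" ([k1, k2, p1, p2, k3] as OpenCV has them; the pictures are not rectified), "rvec" (rotation vector, rad) and "tvec" (3), from world to camera coordinates, as OpenCV has them; the wrist camera has in their place "hand_eye" (4x4, takes a point from camera to tool coordinates, whose origin is the TCP and whose axes are the tool frame's). Camera axes: x right, y down, z forward; pixel columns grow to the right and rows downward; lengths in m; the calibration is good to about 2 mm. A picture is of the moment at which its call begins: read the wrist's pose just before it. calibration takes no time and is no camera call.
A pose or a line that the arm cannot do raises Unreachable and nothing moves.
- hand_in(): hands the job in, once; it reports no verdict.
The state is a dict: "clock": time; "joints": joint angles; "joint_vel": joint speeds; "joint_efforts": joint torques, N m; "ee_pos": TCP position; "tool_rot": TCP orientation; "force": force on the tool from outside, world axes, zero at the start; "ft_torque": the same for the moment, N m; "width": opening from 0.0 (shut) to 1.0 (fully open).
Only numpy, scipy, OpenCV 4.12 (cv2) and the standard library are available. Lean on these libraries where they do the work, as an engineer would, in place of code of your own. Each camera call takes 0.05 s, during which the arm holds its last target. There are 200 camera calls.

## Working session

There is one attempt and no reset: what is moved stays moved. The work goes in short steps, each a Python script; the robot and the scene stay as the last script left them, time stands still between calls to the robot, and variables do not carry over. Pictures are saved under pics/ and viewed, about 8 in all and at most 12, crops included, and the job is handed in when it is done.

```bash
mkdir -p pics
python3 - <<'E'
from station import *
import cv2,numpy as np
for n in("scene","top"):
    p,d=get_image(n); cv2.imwrite(f"pics/{n}0.png",p[:,:,::-1]); np.save(f"pics/{n}0.npy",d)
    print(n,calibration(n))
print(calibration("wrist")); print(get_state())
E
```

```text
scene {'vfov': 57.92600598329193, 'cx': 256.8561256000107, 'cy': 193.94088182809546, 'dist_coeffs': array([0.03335924, 0.        , 0.        , 0.        , 0.        ]), 'rvec': array([ 2.42965556,  0.87568062, -0.26248789]), 'tvec': array([-0.3732681 , -0.28627285,  0.94954911])}
top {'vfov': 53.470376828307124, 'cx': 253.91410705164938, 'cy': 191.2854966375754, 'dist_coeffs': array([-0.00898993,  0.        ,  0.        ,  0.        ,  0.        ]), 'rvec': array([ 2.16261038, -2.12970158,  0.20652675]), 'tvec': array([-0.08345553,  0.53475321,  0.79890064])}
{'vfov': 68.93210172379857, 'cx': 255.77440758491508, 'cy': 190.83279548440578, 'dist_coeffs': array([-0.06724738,  0.        ,  0.        ,  0.        ,  0.        ]), 'hand_eye': array([[-6.41577835e-04, -2.92685332e-01,  9.56208599e-01,
        -1.70070394e-01],
       [ 9.99999793e-01, -2.35703502e-04,  5.98813633e-04,
        -6.86221583e-04],
       [ 5.01177482e-05,  9.56208785e-01,  2.92685423e-01,
        -8.22871901e-02],
       [ 0.00000000e+00,  0.00000000e+00,  0.00000000e+00,
         1.00000000e+00]])}
{'clock': 0.1, 'joints': array([ 1.07497745,  0.46828916, -0.01163251,  1.60349402,  0.00604037,
        1.07137618, -0.05629393]), 'joint_vel': array([-6.53273069e-04, -1.37592176e-03, -1.41024159e-03, -2.13020088e-03,
       -1.79005096e-03,  4.74615187e-05,  5.00412348e-05]), 'joint_efforts': array([ 1.44719026e-03, -5.21652818e+01, -1.23996637e-02, -2.44365531e+01,
       -5.68010670e-02,  1.41085478e-02,  6.02399973e-05]), 'ee_pos': array([ 0.2841044 , -0.58406851,  0.21375111]), 'tool_rot': array([ 1.97013594,  0.45540977, -1.97109289]), 'force': array([0.29317316, 0.69242988, 0.04246166]), 'ft_torque': array([-0.0036753 ,  0.02841504, -0.00653926]), 'width': 1.0001084740848667}
```

View pics/top0.png

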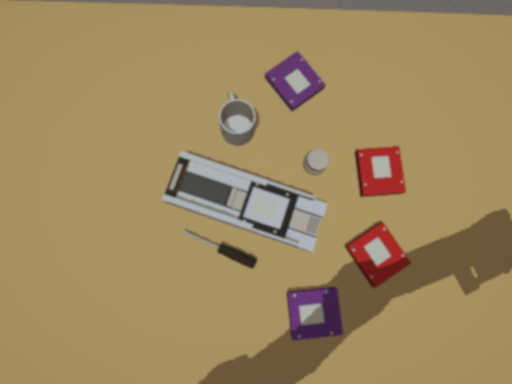

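View pics/scene0.png

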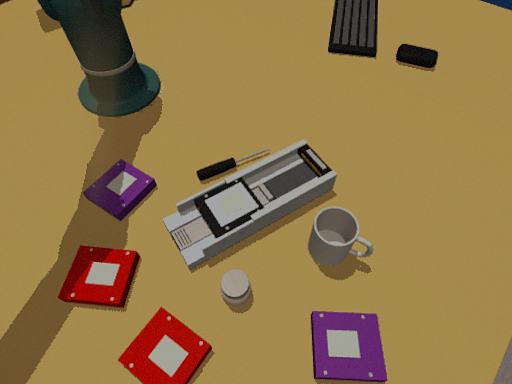

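The top view shows the tray running from its entry end at about (315,230) to the connector block at about (176,177). The black caddy is at (268,208), and the bar shows at (305,220). The mug, jar and screwdriver are clear of the tray. Next I'll measure the tray from depth points at wall height.

```bash
cat > h.py <<'E'
from station import *
import cv2,numpy as np
def K(c,h=384):
    f=h/2/np.tan(np.radians(c["vfov"])/2); return np.array([[f,0,c["cx"]],[0,f,c["cy"]],[0,0,1]])
def cam(n,st=None):
    c=calibration(n)
    if n=="wrist":
        T=np.eye(4);T[:3,:3]=cv2.Rodrigues(np.array(st["tool_rot"]))[0];T[:3,3]=st["ee_pos"];T=T@c["hand_eye"]
        return c,T[:3,:3],T[:3,3]
    R=cv2.Rodrigues(c["rvec"])[0]; return c,R.T,-R.T@c["tvec"]
def cloud(n,d,st=None):
    c,R,t=cam(n,st); v,u=np.mgrid[:384,:512]
    p=cv2.undistortPoints(np.stack([u,v],-1).reshape(-1,1,2).astype(np.float64),K(c),c["dist_coeffs"]).reshape(384,512,2)
    return (np.dstack([p,np.ones((384,512))])*d[...,None])@R.T+t
def onplane(n,px,z,st=None):
    c,R,t=cam(n,st); p=cv2.undistortPoints(np.array(px,float).reshape(-1,1,2),K(c),c["dist_coeffs"]).reshape(-1,2)
    r=np.c_[p,np.ones(len(p))]@R.T; return t+r*((z-t[2])/r[:,2])[:,None]
E
python3 - <<'E'
from h import *
for n in("top","scene"):
    d=np.load(f"pics/{n}0.npy"); P=cloud(n,d)
    im=cv2.imread(f"pics/{n}0.png")
    ok=(d>0)&(P[...,0]>.2)&(P[...,0]<1)
    desk=ok&(abs(P[...,2])<.01); print(n,"desk z",np.median(P[desk][:,2]),P[desk][:,2].std())
    m=(ok&(P[...,2]>.042)&(P[...,2]<.062)).astype(np.uint8)
    k,l,s,c=cv2.connectedComponentsWithStats(cv2.morphologyEx(m,cv2.MORPH_CLOSE,np.ones((5,5))))
    for i in range(1,k):
        if s[i,4]>60:
            q=P[(l==i)&(m>0)]; r=cv2.minAreaRect((q[:,:2]*1000).astype(np.float32)); print(s[i],r,np.median(q[:,2]))
    a=(ok&(P[...,2]>.015)&(P[...,2]<.07)).astype(np.uint8)
    k,l,s,c=cv2.connectedComponentsWithStats(a)
    i=1+np.argmax(s[1:,4]); q=P[l==i]; r=cv2.minAreaRect((q[:,:2]*1000).astype(np.float32)); print("all",s[i],r)
for px in ([[305,220],[268,208]],):
    P=cloud("top",np.load("pics/top0.npy"))
    print([P[v,u] for u,v in px])
E
```

```text
top desk z 0.00014284690019361612 0.001598095788481806
[221 106  32  17 114] ((713.4534912109375, -32.07936096191406), (31.28067398071289, 70.90161895751953), 4.777193069458008) 0.051663776535498585
[221 128  33  14  85] ((664.2984619140625, -35.65119171142578), (25.108278274536133, 72.93892669677734), 3.678757905960083) 0.05250406582262329
[306 149  23  22 384] ((611.5517578125, -216.02574157714844), (47.80869674682617, 48.877708435058594), 45.69565200805664) 0.04982123986855491
[ 161  151  154   96 4174] ((519.77734375, -40.53900146484375), (315.38018798828125, 116.83493041992188), 72.128173828125) 0.051291840081533424
all [ 161  151  166  102 8273] ((514.0112915039062, -57.38475036621094), (350.9563903808594, 117.52757263183594), 72.11365509033203)
scene desk z -0.00015183303469612497 0.001341567149854519
[ 176  139  162  114 4649] ((520.9721069335938, -40.19476318359375), (316.93353271484375, 118.60663604736328), 72.29622650146484) 0.051202351200911655
[316 216  38  25 227] ((688.9561157226562, -10.547431945800781), (71.90151977539062, 29.573348999023438), 12.92014217376709) 0.052038798849577406
[310 232  42  26 217] ((700.8485107421875, -57.94511795043945), (78.85301971435547, 30.252716064453125), 14.554616928100586) 0.05225910105224335
[220 270  29  29 646] ((613.59912109375, -217.4796142578125), (48.59803009033203, 48.28807830810547), 40.8372688293457) 0.04936343853397274
all [ 163  139  175  128 9660] ((515.677490234375, -56.782684326171875), (351.75885009765625, 118.60884094238281), 72.29673767089844)
[array([ 0.47630343, -0.19225879,  0.02106466]), array([ 0.49867051, -0.1064872 ,  0.04994808])]
```

```bash
cat >> h.py <<'E'
O=np.array([.5183,-.0473,0]); A=np.radians(72.2)
RT=np.array([[np.cos(A),-np.sin(A),0],[np.sin(A),np.cos(A),0],[0,0,1]])
W=lambda x,y,z: O+RT@(np.array([x,y,z])/1000)   # tray mm -> world m
Tr=lambda p: (np.asarray(p)-O)@RT*1000
def rots():
    o=[]
    for s in(1,-1):
        y=s*RT[:,1]; x=np.array([0,0,-1.]); o.append(cv2.Rodrigues(np.c_[x,y,np.cross(x,y)])[0].ravel())
    return o
def show(t=""):
    s=get_state(); print(t,"t=%.2f"%s["clock"],"tip",Tr(s["ee_pos"]).round(1),"F",(np.array(s["force"])@RT).round(1)); return s
E
python3 - <<'E'
from h import *
for n in("top","scene"):
    P=Tr(cloud(n,np.load(f"pics/{n}0.npy")).reshape(-1,3)); 
    c=P[(abs(P[:,1])<38)&(abs(P[:,2]-50)<4)&(P[:,0]<100)]; print(n,"caddy x",np.percentile(c[:,0],[1,99]),np.median(c[:,2]),len(c))
    e=P[(abs(P[:,2]-52)<5)&(abs(P[:,0]-60)<70)]; e=e[abs(abs(e[:,1])-50)<12]
    print("walls y",np.percentile(e[e[:,1]<0][:,1],[2,98]),np.percentile(e[e[:,1]>0][:,1],[2,98]))
    b=P[(abs(P[:,1])<15)&(abs(P[:,0]+150)<15)]; print("bar z",np.median(b[:,2]))
    b=P[(abs(P[:,1])<15)&(P[:,0]>10)&(P[:,0]<40)&(P[:,2]>28)&(P[:,2]<36)]; print("tooth",np.percentile(b[:,0],[3,97]),np.median(b[:,2]))
    b=P[(abs(P[:,1])<30)&(P[:,0]>110)&(P[:,0]<190)&(P[:,2]>46)&(P[:,2]<56)]; print("block",np.percentile(b[:,0],[3,97]))
for r in rots():
    print(r)
    for x,z in((-150,120),(-150,10),(-60,11),(26,38),(-150,38)):
        j=inverse_kinematics(W(x,0,z),r); print(x,z,None if j is None else np.round(j,2))
E
```

```text
top caddy x [-114.95463299   -7.31899483] 50.42636985742399 1714
walls y [-57.38162624 -44.4345932 ] [45.32687539 58.48091142]
bar z 22.01027108223297
tooth [19.00730351 28.62476433] 31.7239039255669
block [143.78368761 163.37213207]
scene caddy x [-114.70568654   -6.80397509] 50.77392158736815 1818
walls y [-58.82268983 -45.11678363] [43.5226973  57.58923067]
bar z 21.677560335219283
tooth [19.59990085 29.55294439] 32.54447088285384
block [144.13207932 164.18386751]
[-0.97736481  1.3403017   0.97736481]
-150 120 [-0.63  0.79  1.35  2.08 -0.91  1.07 -2.28]
-150 10 [ 0.07  0.57  0.31  2.09 -0.32  0.54 -2.84]
-60 11 [ 1.06  1.16 -1.34  2.01  1.27  1.2   1.99]
26 38 [ 0.89  1.09 -1.34  1.97  1.19  1.19  1.88]
-150 38 [ 0.07  0.51  0.31  2.08 -0.27  0.59 -2.89]
[ 1.43426915  1.04588706 -1.43426915]
-150 120 [ 0.62  0.39 -0.36  2.    0.19  0.78 -0.17]
-150 10 [ 0.56  0.58 -0.3   2.05  0.31  0.55 -0.27]
-60 11 [ 0.44  0.59 -0.36  2.05  0.37  0.57 -0.5 ]
26 38 [ 0.34  0.57 -0.44  2.    0.39  0.65 -0.67]
-150 38 [ 0.58  0.53 -0.32  2.05  0.28  0.61 -0.24]
```

Every measured point agrees with the notes: bar at z = 22, tooth at x = 19 to 29, block at 144, walls at ±58. The caddy's origin is at about x = -61. I'll approach and press the bar.

Run:
```python
from h import *
r=rots()[1]
grip(0); move_ptp(W(-150,0,80),r); show("above")
move_l(W(-150,0,27),max_speed=.12); s0=show("near"); f0=(np.array(s0["force"])@RT)[2]
for z in (21,17,14,12.5,11.5,10.5,9.5,8.5):
    move_l(W(-150,0,z),max_speed=.05); s=show(z)
    if (np.array(s["force"])@RT)[2]-f0>9: break
s=get_state();p,d=get_image("wrist"); cv2.imwrite("pics/w1.png",p[:,:,::-1])
p,d=get_image("top"); P=Tr(cloud("top",d).reshape(-1,3)); b=P[(abs(P[:,1])<12)&(P[:,0]>16)&(P[:,0]<32)]; print("tooth z",np.median(b[:,2]))
```

```text
above t=3.12 tip [-151.7   -0.6   80.3] F [-0.2  0.4  0. ]
near t=3.72 tip [-150.2   -0.2   27.1] F [-1.8 -0.4 -0.7]
21 t=3.98 tip [-150.1   -1.2   21.7] F [-0.3 -0.2  1.2]
17 t=4.23 tip [-150.1   -0.8   17.3] F [-0.4 -2.6  3.8]
14 t=4.48 tip [-150.    -0.6   14.2] F [-0.9 -2.6  3.1]
12.5 t=4.73 tip [-150.    -0.6   12.7] F [-1.2 -3.4  4.3]
11.5 t=4.98 tip [-150.    -0.3   11.6] F [-0.4 -2.3  4.9]
10.5 t=5.23 tip [-150.    -0.4   11.1] F [-1.5 -0.7  9.7]
tooth z 20.262784829222056
```

View pics/w1.png

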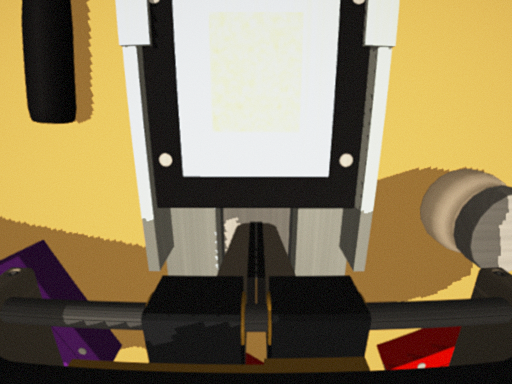

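The bar is fully down, with the tooth at z ≈ 20–21. The wrist view shows the fingers centred in the slot at about (256,240), with the caddy's rear edge ahead at row 207. Now I'll slide forward along the bar while pressing.

Run:
```python
from h import *
def caddy():
    p,d=get_image("top"); P=Tr(cloud("top",d).reshape(-1,3)); c=P[(abs(P[:,1])<38)&(abs(P[:,1])>22)&(abs(P[:,2]-50)<4)&(P[:,0]<135)&(P[:,0]>-140)]
    print("caddy x",np.percentile(c[:,0],[1,99]).round(1),"z",np.median(c[:,2]).round(1))
for x in (-132,-120,-105,-90,-78,-66):
    move_l(W(x,0,10.5),max_speed=.05); show(x)
    if x in(-105,-78): caddy()
caddy(); cv2.imwrite("pics/s2.png",get_image("scene")[0][100:300,130:380,::-1].repeat(3,0).repeat(3,1))
```

```text
-132 t=5.84 tip [-134.1    0.4   11.1] F [-5.  -0.1 13. ]
-120 t=6.23 tip [-122.9    0.5   11.1] F [-7.8  0.2 12.5]
-105 t=6.68 tip [-108.5    0.5   11.2] F [-9.  -1.  13.4]
caddy x [-80.9  10.8] z 50.4
-90 t=7.18 tip [-93.7   0.4  11.2] F [-8.7 -0.7 14.4]
-78 t=7.58 tip [-81.9   0.4  11.2] F [-9.3 -0.3 15.5]
caddy x [-52.6  37.6] z 50.4
-66 t=8.02 tip [-70.2   0.3  11.2] F [-9.4 -0.2 14.3]
caddy x [-40.4  49.6] z 50.2
```

View pics/s2.png

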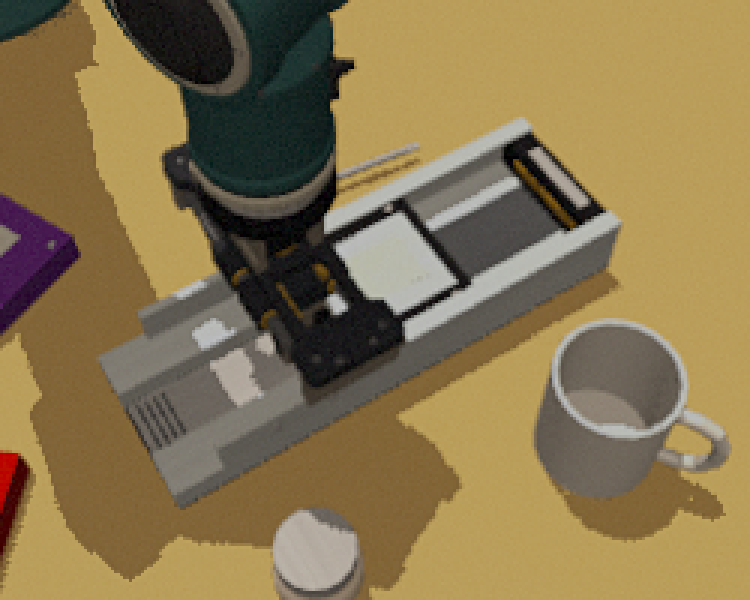

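The caddy front is now at x ≈ 50, so it covers the tooth and lies flat under the lips. I'll draw back slightly, raise the tip and push the rest of the way home.

Run:
```python
from h import *
move_l(W(-82,0,10.5),max_speed=.06); show("back")
move_l(W(-82,0,38),max_speed=.08); show("up")
move_l(W(-70,0,38),max_speed=.08);show("near")
move_l(W(10,0,38),max_speed=.06); show(10)
for x in range(14,50,3):
    move_l(W(x,0,38),max_speed=.04); s=show(x)
    if (np.array(s["force"])@RT)[0]<-18: break
wait(.3); s=show("hold")
p,d=get_image("top"); P=Tr(cloud("top",d).reshape(-1,3)); c=P[(abs(P[:,1])<38)&(abs(P[:,2]-50)<4)&(P[:,0]>-40)]; print(np.percentile(c[:,0],[1,99]))
```

```text
back t=8.53 tip [-80.1   0.2  11.3] F [ 4.4 -0.2 12.5]
up t=9.03 tip [-82.4   0.6  37.9] F [ 0.4  0.5 -0.1]
near t=9.32 tip [-69.    0.4  37.6] F [-0.5 -0.3  0.7]
10 t=10.81 tip [10.3 -0.  37.9] F [-0.2 -0.8  0.3]
14 t=11.06 tip [14.2  0.1 38. ] F [-0.7  0.  -0.1]
17 t=11.31 tip [17.2  0.1 38. ] F [-1.9  0.1  1. ]
20 t=11.56 tip [20.7  0.1 38. ] F [-1.2  0.4  0.4]
23 t=11.81 tip [23.5 -0.  38. ] F [-1.8 -0.   0.1]
26 t=12.06 tip [23.7 -0.3 38. ] F [-6.5 -0.1  1.9]
29 t=12.31 tip [23.8 -0.3 38. ] F [-13.2  -0.5   3.2]
32 t=12.56 tip [24.  -0.3 38. ] F [-19.2  -0.4   8.4]
hold t=12.86 tip [24.  -0.3 38. ] F [-18.3  -0.1   7.6]
[106.10385736 163.39187056]
```

It came to a hard stop with the tip at x = 24, which puts the rear face at about 34–35, fully home. I'll draw back and check.

Run:
```python
from h import *
move_l(W(-10,0,39),max_speed=.08); show()
move_l(W(-60,0,170),max_speed=.2); move_l(W(-230,-40,230),max_speed=.25); show("clear"); wait(.3)
for n in("top","scene"):
    p,d=get_image(n); P=Tr(cloud(n,d).reshape(-1,3)); cv2.imwrite(f"pics/{n}3.png",p[100:300,130:380,::-1].repeat(3,0).repeat(3,1))
    c=P[(abs(P[:,1])<38)&(abs(P[:,2]-50)<4)&(P[:,0]>-40)&(P[:,0]<190)]; print(n,"caddy+block x",np.percentile(c[:,0],[1,99]).round(1))
    L=[np.percentile(q[:,0],2).round(1) for q in (c[c[:,1]<-15],c[c[:,1]>15])]; print("rear edge both sides",L)
    b=P[(abs(P[:,1])<15)&(P[:,0]>21)&(P[:,0]<29)]; print("tooth z",np.median(b[:,2]).round(1))
    b=P[(abs(P[:,1])<12)&(abs(P[:,0]+100)<15)]; print("bar z",np.median(b[:,2]).round(1))
```

```text
t=13.58 tip [-9.6 -0.  39. ] F [0.2 0.4 0.3]
clear t=15.32 tip [-227.9  -39.3  228.9] F [ 1.   0.2 -0.2]
top caddy+block x [ 34.8 162.5]
rear edge both sides [np.float64(36.1), np.float64(36.5)]
tooth z 32.1
bar z 21.8
scene caddy+block x [ 35.  163.1]
rear edge both sides [np.float64(35.5), np.float64(35.5)]
tooth z 32.1
bar z 22.4
```

View pics/scene3.png

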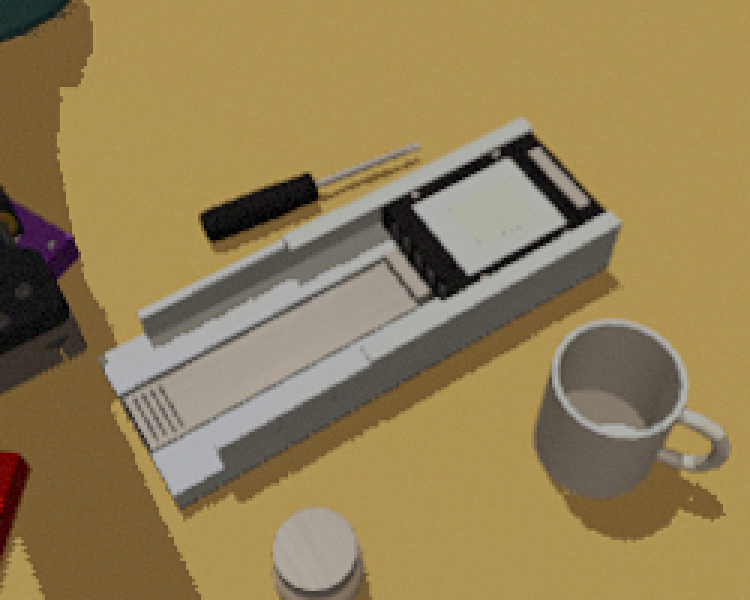

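The caddy is flush against the block, the tooth is up behind it at about (405,275), and the mug, jar and screwdriver haven't moved.

```bash
python3 -c "
from station import *
print(hand_in())"
```

```text
the job is handed in; nothing more can be done
None
```

The caddy is docked and locked, and the job is handed in with the gripper clear of everything. The clock stood at about 15.7 s of the 38 s allowed.

- **Press and push:** I pressed the bar to its hard stop with the closed fingertips (tip at z ≈ 11) and kept it down while sliding the caddy over the tooth. I then eased back, raised the tip to z = 38 and pushed until it stopped hard at about 19 N.
- **Last checks:** In both camera views the rear face is at x ≈ 35–36 and even on both sides. The tooth is back up at z ≈ 32 and the bar at z ≈ 22. In the scene view the mug, jar and screwdriver look unmoved; I did not measure them again.
- **Forces:** The highest wrist force I read was about 21 N.

No check failed or disagreed beyond about 1 mm.

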